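# Load the last sample tile and lift the latched tile cassette

## Task

Take the painted sample tile out of the wooden drying block and slide it upright, fully down into the empty slot of the orange cassette while the cassette is still locked in its grey dock, and let go of the tile. Then pinch the cassette's two yellow side catches together to unlock it, lift it out level, and finish still holding it by the pinched catches, steady, at least 10 cm above where it sat, with the tile still fully home. Leave the jar, the glass and the brush alone.

Things in the scene. Friction and masses are not known exactly. Their poses are not given: they have to be found in the camera images.
- tile: Loose white ceramic sample tile with a blue flower, a flat blade 6 mm thick (its x), 34 mm wide (its y), 60 mm tall (its z), 30 g. Origin: centre of its lower edge (underside); z points up along its height. Starts upright in the drying block, 24 mm sunk, the upper 36 mm free above the wood. Either face may point either way in the cassette slot.
- drying_block: Fixed pale wooden block, 75 (x) x 70 (y) x 30 mm high, with one upright slot in its top in which the tile starts (slot 8.5 mm in x, 37 mm in y, 24 mm deep, its floor 6 mm above the table). Origin: centre of its underside, on the table; z up.
- dock: Fixed grey cradle that holds the cassette, 132 (x) x 100 (y) mm. Origin: centre of its underside, on the table; z up. The cassette sits on its floor, 12 mm above the table, between low walls (up to 28 mm above the table) with about 1.5 mm of play. At y = +36 to +44 mm and y = -36 to -44 mm stand two dark steel posts, 24 mm wide in x, 32 mm above the table, whose lips overhang the cassette's hooks and lock it down until both catches are pressed in.
- cassette: Loose orange tile cassette, 108 (x) x 50 (y) x 40 mm high body, about 0.28 kg with its catches (varies). Origin: centre of its underside; z up. Its flat deck is 40 mm above the origin. The slot at x = +36 mm is empty; at x = -36 mm a like tile is fixed in, standing 26 mm above the deck. At x = 0 two yellow catch paddles stand on the +y and -y sides, reaching 34 mm above the deck. It starts locked in the dock, aligned with it.
- slot (a point): Centre of the floor of the cassette's empty slot, 34 mm below the deck (6 mm above the cassette's underside); axes as the cassette's. The slot is 9.5 mm in the cassette's x and 38 mm in its y, 34 mm deep, with a 3 mm chamfer round its mouth. A tile fully home has its lower edge on this point and stands 26 mm above the deck.
- catch_left_pad (a point): Where to press the yellow catch on the cassette's +y side: centre of the outer face of its paddle, 18 mm above the deck (58 mm above the cassette's underside). Paddle 22 mm wide in x, 4 mm thick, from 2 mm to 34 mm above the deck, free space outside it above the dock's posts. At rest the outer faces of the two paddles are 58 mm apart, pressed home 44 mm.
- catch_right_pad (a point): The same point on the catch of the cassette's -y side.
- catch_left (a joint): Travel in m of the +y catch towards the middle of the cassette: 0 at rest (locked), 0.007 pressed home against its stop; its hook clears the dock's lip at about 0.004 to 0.0055. Spring: 3.6 N at rest, 6.8 N pressed home; it springs back when let go.
- catch_right (a joint): The same for the -y catch, which moves towards +y.
- jar: Closed glass pigment jar with a blue cap, 60 mm across, 60 mm high. Origin: centre of its underside. Leave alone.
- glass: Empty drinking glass, 72 mm across, 85 mm high. Origin: centre of its underside. Leave alone.
- brush: Slim artist's brush with a wooden handle and blue tip, 160 mm long (its x), 7 mm thick, lying on the table between the dock and the drying block. Origin: under its handle near its middle. Leave alone.
Mind the look-alikes: they are no part of the job. Of the things that look like the cassette, the middle-sized one is meant.

How it is judged (in metres and radians):
On the way, in this order (a step that is already met when the one before it is completed fails the run):
1. the tile stands fully home in the cassette's empty slot, let go, while the cassette is still seated in its dock (x of tile in the frame of slot between -0.004 and 0.004 m and y of tile in the frame of slot between -0.005 and 0.005 m and z of tile in the frame of slot between -0.004 and 0.004 m and angle between the z axis of tile and the z axis of cassette, either way round below 0.2 rad and z of cassette in the frame of dock below 0.02 m and horizontal distance between cassette and dock below 0.01 m and contact force between tile and the fingers below 0.1 N), for 0.2 s.
2. both catches are pinched in by the fingers while the cassette is still in its dock (value of joint each of catch_left, catch_right above 0.004 m and z of cassette in the frame of dock below 0.02 m and horizontal distance between cassette and dock below 0.01 m and contact force between cassette and the fingers above 2 N), for 0.1 s.
At the end, for the whole second after the job is handed in: Cassette held by the fingers on both catches (each pressed over 4 mm, over 2 N), underside over 105 mm above the table, tilt under 0.2 rad, still, clear of the dock; tile untouched in the slot, lower edge within 4 mm of its floor (x 4, y 5 mm), within 0.2 rad of upright in it (x of tile in the frame of slot between -0.004 and 0.004 m and y of tile in the frame of slot between -0.005 and 0.005 m and z of tile in the frame of slot between -0.004 and 0.004 m and angle between the z axis of tile and the z axis of cassette, either way round below 0.2 rad and value of joint each of catch_left, catch_right above 0.004 m and z of cassette in the frame of dock above 0.105 m and angle between cassette's own z axis and vertical below 0.2 rad and contact force between cassette and the fingers above 2 N and contact force between cassette and dock below 0.05 N and contact force between tile and the fingers below 0.1 N and linear speed of cassette below 0.03 m/s and angular speed of cassette below 0.2 rad/s); the arm keeps its last pose, push and grip.
It fails at once if the jar is pushed more than 3 cm away or tipped (distance of jar from where it was at the start of the episode above 0.03 m or angle between jar's own z axis and vertical above 0.4 rad).
It fails at once if the glass is pushed more than 3 cm away or tipped (distance of glass from where it was at the start of the episode above 0.03 m or angle between glass's own z axis and vertical above 0.4 rad).
It fails at once if the brush is pushed more than 3 cm away (distance of brush from where it was at the start of the episode above 0.03 m).
It also fails if it takes over 58 s, if anything falls off the work surface, if the arm or the gripper's body presses on something with over 40 N, if the wrist force passes 120 N, or if a joint passes its speed limit or range.

## Robot

A 6-joint arm with a two-finger parallel gripper is mounted at the origin on the work surface. World frame = base frame: x ahead of the robot, y to its left, z up, the work surface at z = 0. Lengths are in mm, angles in degrees, forces in N, time in s.
With the tool pointing down it reaches from about 300 to 850 mm from the base axis. Payload 4.2 kg.
Tool frame: the origin (TCP) lies midway between the tips of the shut fingers; the grasp point (between the pads) lies env.hold_point_z behind it (env.hold_point_z is the distance from the TCP to the grasp point, in mm); z points along the fingers, y is the line along which they close (so a half turn about z gives the same grasp; the last joint's range is limited). The gripper opens to 91 mm and grips with 3 to 60 N. Pads are 32 mm wide; open, the fingers measure 118 mm over their backs; the gripper's body (76 mm by 178 mm) begins 60 mm behind the grasp point.
Start: joints at [72.479, 18.312, 89.639, -0, 72.044, -1.146], TCP at [162.109, 551.692, 213.976] pointing down, gripper open.
Joint ranges: [-177.97, 177.97], [-48.28, 115.42], [12.27, 149.76], [-77.06, 257.06], [2.81, 150.46], [-146.56, 146.56]. Speed limits (degrees/s): [147.25, 147.25, 180, 180, 180, 180].

## Interface

Orientations are given as [roll, pitch, yaw] about the fixed x, y, z axes, in that order (R = Rz(yaw) Ry(pitch) Rx(roll)).
In Python, from workcell import env, viewer, spotter gives the robot as it stands.
- The arm moves only by the tool apply_moves, never from a script. Its arguments are lists of equal length, an entry for each row: "delta_pos": the shift along the world's x, y, z normalised to -1 to 1, where 1 is 120 mm, a list of three; "rot": the turn, a rotation vector about the world's x, y, z normalised to -1 to 1, where 1 is 1.5 rad, a list of three; "hand": the opening, from 0 (shut) to 1 (fully open). A call has 1 to 10 rows; each row is the pose to reach, as a shift and turn from the pose commanded when the call began; what a row does not reach only later rows make up. A row lasts 1/12 s, in which the tool goes at most 41.7 mm and 7.16 degrees, less where a joint would pass 70% of its speed; a pose out of reach is approached as far as the arm can. A call with a number of a shift or a turn outside -1 to 1 is refused whole. A call with a gripper value outside its range is refused whole. The fingers move at their own pace and stop on an object; "newtons" is the grip in N (left out, the last holds). Time passes only in rows, so rows that repeat a pose let the fingers close. It gives the time, the measured TCP pose, the force, the opening and the grip force at its end, in the units of the state.
- env.state(): the state, without advancing time (a new reading comes with each control period).
- viewer.grab_frame(name): name is "scene" or "side" or "wrist"; returns a dict with "pixels" (480x640x3 uint8, red, green, blue), "camera_matrix" (3x3 intrinsics, pixels), "R" (3x3) and "t" (3): a world point X has camera coordinates R X + t; the wrist camera has in their place "mount" (4x4, takes a point from camera to tool coordinates, whose origin is the TCP and whose axes are the flange's). Camera axes: x right, y down, z forward; pixel columns grow to the right and rows downward; lengths in mm; the calibration is good to about 2 mm. A picture is of the moment at which its call begins: read the wrist's pose just before it. There is no depth.
- env.job_done(): hands the job in; it is judged then, once.
Trained networks look in a picture, given as the dict that the camera call returned (one of the last four; its "shot" number tells which), for a name from the list of things; names that differ only in an ending like _2 or _b are one class to them, and where a whole thing is asked for, a point or a joint stands for the part that bears it (a point fixed in the world has none). Each returns a list of dicts, best first, with "score" (0 to 1); they miss things now and then, are a little off and sometimes report something else, mostly with a low value. They report only what shows in the picture. A call takes as long as a camera call. They do not tell look-alikes from the thing itself.
- spotter.trace(picture, query): "mask" (480x640 bool, what is visible of it) and "box" ([centre column, centre row, width, height] in pixels, round what is visible of it).
- spotter.landmark_of(picture, query): "position" ([column, row] in pixels: a listed point, or the origin of a listed thing).
The state is a dict: "time_s": time; "qpos": joint angles; "qvel": joint speeds; "effort": joint torques, N m; "ee_pos": TCP position; "ee_rot": TCP orientation; "force": force on the tool from outside, world axes, zero at the start; "torque": the same for the moment, N m; "gripper_width": finger opening in mm; "gripper_force": force on a finger pad.
Only numpy, scipy, OpenCV 4.12 (cv2) and the standard library are available. Lean on these libraries where they do the work, as an engineer would, in place of code of your own. Each camera call takes 0.05 s, during which the arm holds its last target. There are 200 camera calls.

## Working session

There is one attempt and no reset: what is moved stays moved. The work goes in short steps, Python scripts to look and compute and a tool call to move; the robot and the scene stay as the last step left them, time stands still between calls to the robot, and variables do not carry over. Pictures are saved under pics/ and viewed, at most 11 in all, crops included, and the job is handed in when it is done.

Besides the shell and the picture viewer there is one more tool, called after "Call:" as name(argument=value, ...) on one line, values as JSON. apply_moves: Moves the arm, as the interface text tells. Its arguments: {"type":"object","properties":{"delta_pos":{"type":"array"},"rot":{"type":"array"},"hand":{"type":"array"},"newtons":{"type":"number"}},"required":["delta_pos","rot","hand"]}

```bash
mkdir -p pics; cat > h.py <<'E'
import numpy as np, cv2
from workcell import env, viewer, spotter
from scipy.spatial.transform import Rotation as Ro
def save(p,n): cv2.imwrite('pics/'+n,p['pixels'][:,:,::-1])
def wcam(p,s):
    # returns R,t world->cam for wrist
    T=np.eye(4);T[:3,:3]=Ro.from_euler('xyz',s['ee_rot'],degrees=True).as_matrix();T[:3,3]=s['ee_pos']
    M=np.linalg.inv(T@np.array(p['mount'])); return M[:3,:3],M[:3,3]
def ray(K,R,t,uv):
    d=R.T@np.linalg.inv(K)@np.array([uv[0],uv[1],1.]); return -R.T@t,d
def onz(K,R,t,uv,z):
    c,d=ray(K,R,t,uv); return c+d*(z-c[2])/d[2]
def proj(K,R,t,X):
    c=np.array(K)@(R@np.asarray(X,float)+t); return c[:2]/c[2]
E
python3 - <<'E'
from h import *
s=env.state(); print(s, env.hold_point_z)
a=viewer.grab_frame('scene'); b=viewer.grab_frame('side')
save(a,'scene.png');save(b,'side.png')
cv2.imwrite('pics/both.png',cv2.resize(np.vstack([a['pixels'],b['pixels']])[:,:,::-1],(450,675))) 
for p in (a,b):
  K,R,t=p['camera_matrix'],p['R'],p['t']
  print('cam',(-np.array(R).T@t).round())
  for q in ['tile','drying_block','dock','cassette','slot','catch_left_pad','catch_right_pad','jar','glass','brush']:
    z={'tile':6,'cassette':12,'slot':18,'catch_left_pad':70,'catch_right_pad':70}.get(q,0)
    print(q,[(np.round(r['position']).tolist(),round(r['score'],2),onz(K,np.array(R),t,r['position'],z)[:2].round().tolist()) for r in spotter.landmark_of(p,q)[:4]])
E
```

```text
{'time_s': 0.0, 'qpos': array([ 7.24794610e+01,  1.83521996e+01,  8.97070739e+01, -1.74095777e-03,
        7.20419387e+01, -1.14444242e+00]), 'qvel': array([ 0.00538665,  0.03449754,  0.02302314,  0.02538787, -0.08623402,
        0.05536261]), 'effort': array([-2.43325470e-03, -4.12443209e+01, -2.31972849e+01,  7.23168603e-02,
        4.58345760e-02, -1.32565829e-04]), 'ee_pos': array([161.95990078, 551.19754332, 213.11014214]), 'ee_rot': array([-1.79898775e+02, -3.66645283e-04,  1.63624441e+02]), 'force': array([-0.56521461, -0.85533709,  0.38117445]), 'torque': array([-0.03421869,  0.01054219, -0.04525877]), 'gripper_force': 0.0, 'gripper_width': 91.2596422276704} 18.8
cam [1339.  162.  846.]
tile [([450.0, 256.0], 0.52, [501.0, 198.0])]
drying_block [([455.0, 255.0], 0.76, [489.0, 207.0])]
dock [([286.0, 229.0], 0.82, [523.0, -146.0])]
cassette [([286.0, 225.0], 0.88, [523.0, -145.0]), ([230.0, 217.0], 0.7, [534.0, -266.0]), ([191.0, 274.0], 0.58, [706.0, -276.0])]
slot [([228.0, 205.0], 0.8, [508.0, -282.0]), ([187.0, 250.0], 0.76, [657.0, -307.0]), ([454.0, 256.0], 0.73, [510.0,
[... 729 characters left out ...]
0, 172.0], 0.92, [692.0, -270.0]), ([406.0, 241.0], 0.88, [538.0, -141.0]), ([449.0, 213.0], 0.62, [508.0, -248.0])]
slot [([460.0, 206.0], 0.94, [497.0, -270.0]), ([394.0, 172.0], 0.75, [643.0, -294.0]), ([393.0, 228.0], 0.72, [568.0, -152.0])]
catch_left_pad [([407.0, 224.0], 0.95, [530.0, -117.0]), ([362.0, 130.0], 0.82, [730.0, -317.0]), ([450.0, 188.0], 0.69, [512.0, -241.0])]
catch_right_pad [([372.0, 152.0], 0.81, [676.0, -263.0]), ([422.0, 204.0], 0.68, [532.0, -176.0]), ([455.0, 197.0], 0.5, [495.0, -224.0])]
jar [([290.0, 217.0], 0.82, [744.0, -95.0]), ([383.0, 307.0], 0.37, [502.0, -1.0])]
glass [([209.0, 291.0], 0.63, [746.0, 122.0])]
brush [([384.0, 307.0], 0.78, [502.0, -1.0])]
```

View pics/scene.png

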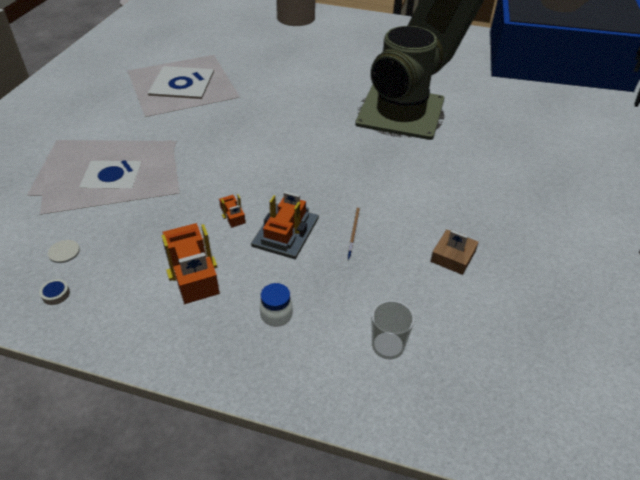

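View pics/side.png

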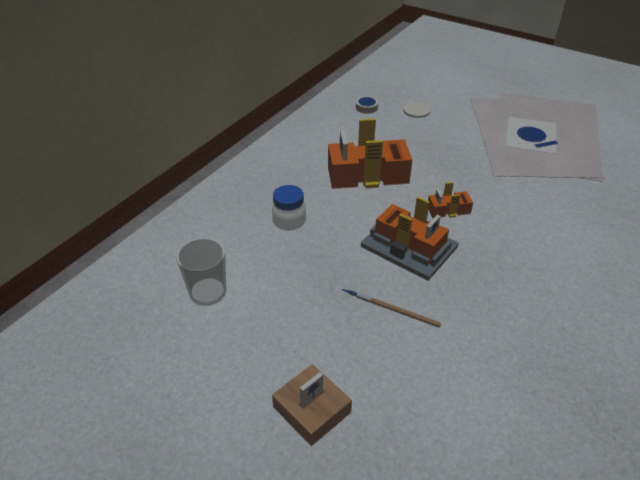

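The three cassettes in the scene picture are the large one at (190,262), the small one at (232,210) and the middle-sized one in the grey dock at (286,222). The docked one is meant. Its fixed tile is at the robot-side end, so the empty slot is at the far end (side view about (395,217)). The block with the tile is at (455,250) in the scene view. I'll move over the block first.

Call:
apply_moves(delta_pos=[[0.3,-0.3,0.05],[0.6,-0.6,0.1],[0.9,-0.9,0.15],[0.93,-0.95,0.2]], rot=[[0,0,0],[0,0,0],[0,0,0],[0,0,0]], hand=[1,1,1,1])

```text
time_s: 1.43
ee_pos: [274.7, 435.7, 237.5]
ee_rot: [-179.9, 0.0, 163.6]
force: [0.9, 1.1, -0.2]
gripper_width: 91.2
gripper_force: 0.0
```

Call:
apply_moves(delta_pos=[[0.3,-0.3,0.05],[0.6,-0.6,0.1],[0.9,-0.9,0.15],[0.93,-0.95,0.2]], rot=[[0,0,0],[0,0,0],[0,0,0],[0,0,0]], hand=[1,1,1,1])

```text
time_s: 1.77
ee_pos: [386.5, 321.5, 261.8]
ee_rot: [-179.9, -0.0, 163.6]
force: [0.7, 0.3, 0.3]
gripper_width: 91.0
gripper_force: 0.0
```

Call:
apply_moves(delta_pos=[[0.3,-0.3,0],[0.6,-0.6,0],[0.8,-0.9,0],[0.8,-0.95,0],[0.8,-0.95,0]], rot=[[0,0,0],[0,0,0],[0,0,0],[0,0,0],[0,0,0]], hand=[1,1,1,1,1])

```text
time_s: 2.18
ee_pos: [483.6, 205.8, 261.8]
ee_rot: [-179.9, 0.1, 163.3]
force: [-0.4, 0.1, -0.1]
gripper_width: 91.1
gripper_force: 0.0
```

```bash
python3 - <<'E'
from h import *
s=env.state(); p=viewer.grab_frame('wrist'); save(p,'w1.png')
print(s['time_s'],s['ee_pos'].round(1),s['ee_rot'].round(1),s['qpos'].round()); print(np.round(p['mount'],2))
R,t=wcam(p,s);K=p['camera_matrix']
for q,z in [('tile',6),('drying_block',0)]:
  print(q,[(np.round(r['position']).tolist(),round(r['score'],2),onz(K,R,t,r['position'],z)[:2].round(1).tolist()) for r in spotter.landmark_of(p,q)[:2]])
for r in spotter.trace(p,'drying_block')[:1]:
  c,_=cv2.findContours(r['mask'].astype(np.uint8),0,1); c=max(c,key=cv2.contourArea); h=cv2.convexHull(c); a=cv2.approxPolyDP(h,8,True)[:,0]
  print(a.tolist(),[onz(K,R,t,x,30)[:2].round(1).tolist() for x in a])
a=viewer.grab_frame('side');cv2.imwrite('pics/cas.png',cv2.resize(a['pixels'][100:300,320:500,::-1],None,fx=3,fy=3,interpolation=3))
E
```

```text
2.1833 [483.6 205.8 261.8] [-1.799e+02  1.000e-01  1.633e+02] [ 22.  12.  91.  -0.  77. -51.]
[[ 0.0000e+00 -9.6000e-01 -2.9000e-01  8.1470e+01]
 [ 1.0000e+00  0.0000e+00 -0.0000e+00  1.4000e-01]
 [ 0.0000e+00 -2.9000e-01  9.6000e-01 -1.7118e+02]
 [ 0.0000e+00  0.0000e+00  0.0000e+00  1.0000e+00]]
tile [([320.0, 216.0], 0.92, [493.4, 201.5])]
drying_block [([323.0, 210.0], 0.82, [488.6, 207.0])]
[[348, 185], [351, 243], [299, 247], [294, 189]] [[462.0, 246.4], [533.6, 230.8], [519.8, 166.0], [448.0, 182.6]]
```

View pics/w1.png

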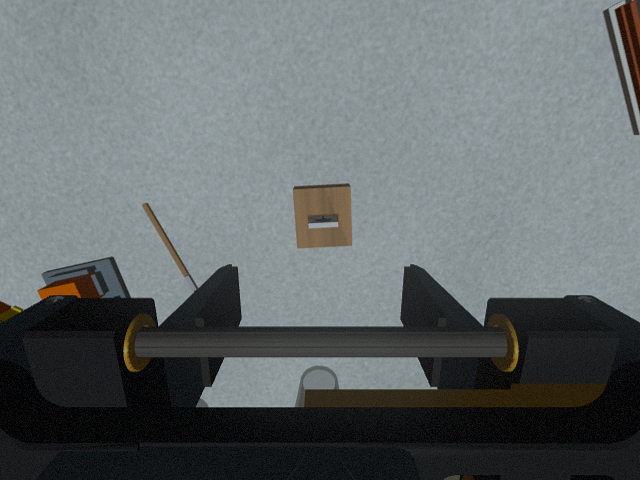

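View pics/cas.png

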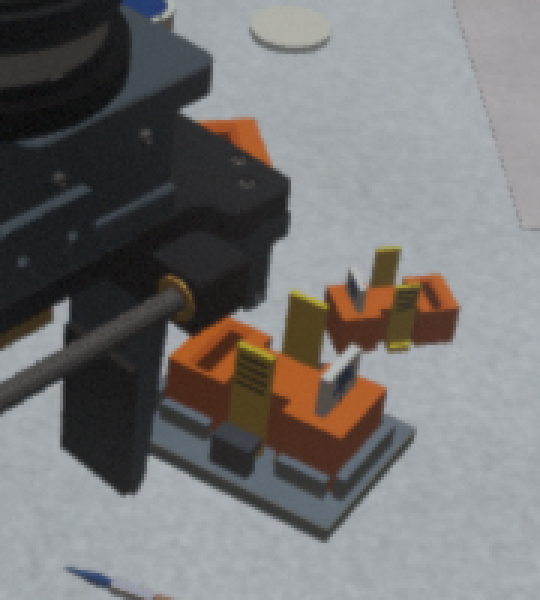

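The wrist view shows the block at (323,216) and the tile's top edge at about (323,225). In the crop, the docked middle-sized cassette has its fixed tile at lower right and its empty slot at upper left; the small look-alike stands behind it, undocked. Block yaw is about -12.4°. Next I turn the tool by -85.5° and descend for a closer look.

Call:
apply_moves(delta_pos=[[0.06,0,-0.2],[0.06,0,-0.4],[0.06,0,-0.6],[0.06,0,-0.8],[0.06,0,-0.8],[0.06,0,-0.8],[0.06,0,-0.8],[0.06,0,-0.8],[0.06,0,-0.8],[0.06,0,-0.8]], rot=[[0,0,-0.08],[0,0,-0.16],[0,0,-0.24],[0,0,-0.32],[0,0,-0.4],[0,0,-0.48],[0,0,-0.56],[0,0,-0.64],[0,0,-0.72],[0,0,-0.8]], hand=[1,1,1,1,1,1,1,1,1,1])

```text
time_s: 3.27
ee_pos: [487.8, 211.1, 166.1]
ee_rot: [180.0, -0.0, 94.7]
force: [0.3, 0.8, -0.1]
gripper_width: 91.1
gripper_force: 0.0
```

Call:
apply_moves(delta_pos=[[0,0,0],[0,0,0],[0,0,0],[0,0,0],[0,0,0]], rot=[[0,0,-0.08],[0,0,-0.16],[0,0,-0.195],[0,0,-0.195],[0,0,-0.195]], hand=[0.6,0.6,0.6,0.6,0.6])

```text
time_s: 3.68
ee_pos: [488.0, 210.7, 166.1]
ee_rot: [180.0, -0.0, 78.3]
force: [-0.6, 0.3, -0.9]
gripper_width: 60.6
gripper_force: 0.0
```

```bash
python3 - <<'E'
from h import *
s=env.state(); p=viewer.grab_frame('wrist'); save(p,'w2.png')
print(s['time_s'],s['ee_pos'].round(1),s['ee_rot'].round(1),s['gripper_width'])
R,t=wcam(p,s);K=p['camera_matrix']
print(proj(K,R,t,s['ee_pos']))
for q,z in [('tile',6),('drying_block',0)]:
  print(q,[(np.round(r['position']).tolist(),round(r['score'],2),onz(K,R,t,r['position'],z)[:2].round(1).tolist()) for r in spotter.landmark_of(p,q)[:2]])
for q,z in [('tile',66),('drying_block',30)]:
 for r in spotter.trace(p,q)[:1]:
  m=r['mask'].astype(np.uint8)
  c,_=cv2.findContours(m,0,1); c=max(c,key=cv2.contourArea); a=cv2.approxPolyDP(cv2.convexHull(c),6,True)[:,0]
  print(q,a.tolist(),[onz(K,R,t,x,z)[:2].round(1).tolist() for x in a])
E
```

```text
3.6833 [488.  210.7 166.1] [180.   -0.   78.3] 60.58849393913239
[321.27222408 292.96605643]
tile [([326.0, 231.0], 0.66, [491.5, 203.7]), ([324.0, 228.0], 0.41, [490.7, 206.7])]
drying_block [([324.0, 230.0], 0.67, [490.3, 203.9])]
tile [[326, 217], [328, 265]] [[496.4, 231.2], [489.7, 189.1]]
drying_block [[288, 197], [365, 197], [364, 270], [290, 268]] [[464.6, 249.1], [534.6, 234.7], [521.7, 163.2], [450.4, 180.1]]
```

View pics/w2.png

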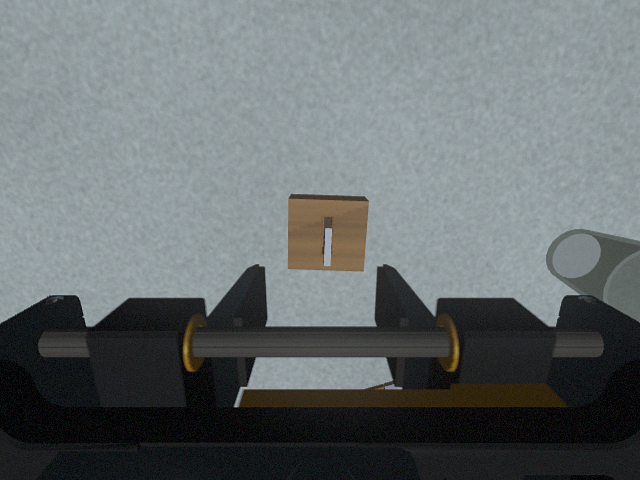

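The tile's top edge runs from (327,228) to (328,265), with the slot gap behind it. That puts it at about (492.5, 206) with matching yaw. I'll descend and grip.

Call:
apply_moves(delta_pos=[[0.04,-0.04,-0.3],[0.04,-0.04,-0.6],[0.04,-0.04,-0.75],[0.04,-0.04,-0.85],[0.04,-0.04,-0.95],[0.04,-0.04,-1.0],[0.04,-0.04,-1.0]], rot=[[0,0,0],[0,0,0],[0,0,0],[0,0,0],[0,0,0],[0,0,0],[0,0,0]], hand=[0.4,0.4,0.4,0.4,0.4,0.4,0.4])

```text
time_s: 4.52
ee_pos: [492.5, 204.5, 44.7]
ee_rot: [-179.9, 0.1, 78.1]
force: [-1.4, 0.2, 0.2]
gripper_width: 36.7
gripper_force: 0.0
```

Call:
apply_moves(delta_pos=[[0,0,0],[0,0,0],[0,0,0],[0,0,0],[0,0,0],[0,0,0]], rot=[[0,0,0],[0,0,0],[0,0,0],[0,0,0],[0,0,0],[0,0,0]], hand=[0.03,0,0,0,0,0], newtons=15)

```text
time_s: 5.02
ee_pos: [493.6, 205.0, 46.5]
ee_rot: [179.9, -0.0, 78.1]
force: [-0.2, -0.7, 2.1]
gripper_width: 5.8
gripper_force: 15.0
```

Call:
apply_moves(delta_pos=[[0,0,0.15],[0,0,0.4],[0,0,0.7],[0,0,1.0],[0,0,1.0]], rot=[[0,0,0],[0,0,0],[0,0,0],[0,0,0],[0,0,0]], hand=[0,0,0,0,0])

```text
time_s: 5.43
ee_pos: [497.4, 206.5, 173.2]
ee_rot: [179.3, -0.5, 78.1]
force: [0.9, 0.2, 0.2]
gripper_width: 6.2
gripper_force: 15.0
```

Call:
apply_moves(delta_pos=[[0.06,-0.3,0.05],[0.12,-0.6,0.1],[0.2,-0.9,0.15],[0.2,-1.0,0.2]], rot=[[0,0,0],[0,0,0],[0,0,0],[0,0,0]], hand=[0,0,0,0])

```text
time_s: 5.77
ee_pos: [518.2, 81.2, 190.0]
ee_rot: [179.9, 0.1, 78.0]
force: [0.1, 0.0, -0.0]
gripper_width: 6.0
gripper_force: 15.0
```

Call:
apply_moves(delta_pos=[[0.06,-0.3,0],[0.12,-0.6,0],[0.2,-0.9,0],[0.2,-1.0,0]], rot=[[0,0,0],[0,0,0],[0,0,0],[0,0,0]], hand=[0,0,0,0])

```text
time_s: 6.1
ee_pos: [542.4, -38.9, 189.7]
ee_rot: [179.9, 0.1, 77.9]
force: [0.2, -0.5, -1.4]
gripper_width: 5.5
gripper_force: 15.0
```

Call:
apply_moves(delta_pos=[[0.06,-0.3,0],[0.1,-0.6,0],[0.1,-0.8,0],[0.1,-0.9,0],[0.1,-0.9,0],[0.1,-0.9,0]], rot=[[0,0,0],[0,0,0],[0,0,0],[0,0,0],[0,0,0],[0,0,0]], hand=[0,0,0,0,0,0])

```text
time_s: 6.6
ee_pos: [553.0, -142.2, 189.7]
ee_rot: [-179.9, -0.1, 78.1]
force: [0.4, -0.5, -0.5]
gripper_width: 5.9
gripper_force: 15.0
```

```bash
python3 - <<'E'
from h import *
s=env.state(); p=viewer.grab_frame('wrist'); save(p,'w3.png')
print(s['time_s'],s['ee_pos'].round(1),s['ee_rot'].round(1),s['gripper_width'],s['force'])
R,t=wcam(p,s);K=p['camera_matrix']
for q,z in [('cassette',12),('slot',18),('catch_left_pad',70),('catch_right_pad',70),('dock',0)]:
  print(q,[(np.round(r['position']).tolist(),round(r['score'],2),onz(K,R,t,r['position'],z)[:2].round(1).tolist()) for r in spotter.landmark_of(p,q)[:3]])
E
```

```text
6.6 [ 553.  -142.2  189.7] [-1.799e+02 -1.000e-01  7.810e+01] 5.87459307519196 [ 0.41402742 -0.4981849  -0.4853143 ]
cassette [([300.0, 225.0], 0.83, [530.3, -141.7]), ([455.0, 306.0], 0.64, [684.7, -272.4])]
slot [([330.0, 223.0], 0.74, [562.0, -144.1]), ([291.0, 209.0], 0.62, [525.3, -121.2])]
catch_left_pad [([288.0, 210.0], 0.94, [529.0, -112.2]), ([513.0, 368.0], 0.94, [717.5, -321.6]), ([327.0, 354.0], 0.38, [533.3, -265.6])]
catch_right_pad [([459.0, 322.0], 0.92, [667.5, -256.7]), ([301.0, 269.0], 0.56, [527.4, -170.0]), ([326.0, 224.0], 0.17, [559.9, -132.4])]
dock []
```

View pics/w3.png

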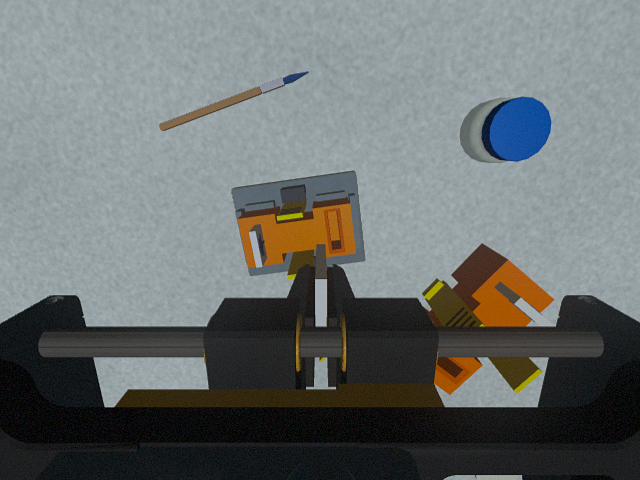

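The wrist view shows the docked cassette with its fixed tile at (257,246) and the empty slot at about (335,230); the brush is at (235,100). The large look-alike is at (490,310). I'll enlarge the dock to pick corners.

```bash
python3 - <<'E'
import cv2
i=cv2.imread('pics/w3.png')[160:285,225:375]
cv2.imwrite('pics/w3c.png',cv2.resize(i,(750,600),interpolation=cv2.INTER_CUBIC)*1) 
E
```

```text
(no output)
```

View pics/w3c.png

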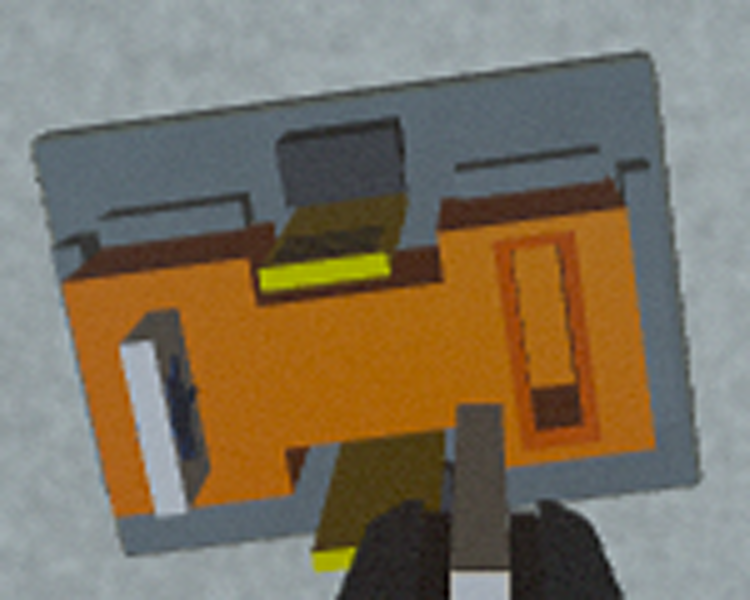

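```bash
cat > m.py <<'E'
from h import *
p=viewer.grab_frame('wrist'); s=dict(ee_pos=np.array([553.,-142.2,189.7]),ee_rot=np.array([-179.9,-.1,78.1]))
R,t=wcam(p,s);K=p['camera_matrix']
f=lambda c,z:np.array([onz(K,R,t,(225+x/5-.4,160+y/5-.4),z)[:2] for x,y in c])
az=lambda v:np.degrees(np.arctan2(v[1],v[0])).round(1)
D=f([(65,282),(625,208),(655,448),(118,516)],52); print('deck',D.round(1).tolist(),D.mean(0).round(1),az(D[1]-D[0]),az(D[2]-D[3]),az(D[0]-D[3])-90,az(D[1]-D[2])-90)
S=f([(495,241),(573,232),(600,440),(522,450)],52); print('slot',S.round(1).tolist(),S.mean(0).round(1),az(S[0]-S[3])-90,az(S[1]-S[2])-90)
P=f([(258,268),(388,253),(390,275),(260,293)],86);print('padL',P.mean(0).round(1),az(P[1]-P[0]))
F=f([(120,345),(150,338),(187,512),(155,516)],78);print('fix',F.mean(0).round(1),az(F[0]-F[3])-90)
T=f([(478,405)],150)[0]; a=np.radians(78.1); d=T-s['ee_pos'][:2]; print('tile edge in tool x',d@[np.cos(a),np.sin(a)],'side',d@[np.sin(a),-np.cos(a)])
E
python3 m.py
```

```text
deck [[478.3, -111.5], [584.9, -119.4], [582.0, -167.0], [475.6, -159.1]] [ 530.2 -139.3] -4.3 -4.2 -3.299999999999997 -3.4000000000000057
slot [[559.8, -120.5], [574.5, -121.9], [571.8, -163.2], [556.5, -162.1]] [ 565.7 -141.9] -4.5 -3.700000000000003
padL [ 531.5 -113.5] -5.2
fix [ 494.  -136.4] -4.099999999999994
tile edge in tool x 19.13268749397923 side -0.7306528912004067
```

Call:
apply_moves(delta_pos=[[0.108,-0.008,0],[0.108,-0.008,-0.2],[0.108,-0.008,-0.4],[0.108,-0.008,-0.6],[0.108,-0.008,-0.7],[0.108,-0.008,-0.7],[0.108,-0.008,-0.7]], rot=[[0,0,0.07],[0,0,0.092],[0,0,0.092],[0,0,0.092],[0,0,0.092],[0,0,0.092],[0,0,0.092]], hand=[0,0,0,0,0,0,0])

```text
time_s: 7.53
ee_pos: [566.2, -143.7, 105.8]
ee_rot: [-179.9, -0.0, 86.0]
force: [0.4, 1.4, -0.3]
gripper_width: 5.7
gripper_force: 15.0
```

```bash
python3 - <<'E'
from h import *
s=env.state(); p=viewer.grab_frame('wrist'); save(p,'w4.png')
print(s['time_s'],s['ee_pos'].round(1),s['ee_rot'].round(1))
i=p['pixels'][180:340,220:420,::-1]; cv2.imwrite('pics/w4c.png',cv2.resize(i,(750,600),interpolation=2))
R,t=wcam(p,s);K=p['camera_matrix']; 
for X in ([566,-142,52],s['ee_pos']): print(((proj(K,R,t,X)-[220,180])*3.75).round())
E
```

```text
7.5333 [ 566.2 -143.7  105.8] [-179.9   -0.    86. ]
[378. 294.]
[380. 424.]
```

View pics/w4c.png

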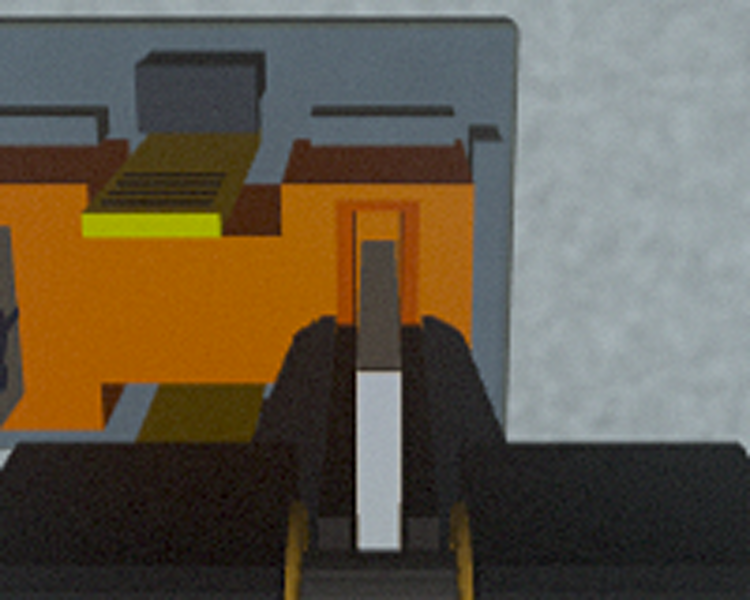

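The tile's lower edge sits at column 378 in the crop and the slot's centre is also at 378, so it is aligned across the slot. I'll check along the slot numerically.

```bash
python3 - <<'E'
from h import *
s=dict(ee_pos=np.array([566.2,-143.7,105.8]),ee_rot=np.array([-179.9,0,86.0]))
p=viewer.grab_frame('wrist');R,t=wcam(p,s);K=p['camera_matrix']
g=lambda c,r,z:onz(K,R,t,(220+c/3.75-.4,180+r/3.75-.4),z).round(1)[:2]
print('tile edge',[g(378,240,z) for z in (64,66)],'slot outer',g(378,202,52),'inner',g(378,211,52), 'deck edge',g(378,183,52))
E
```

```text
tile edge [array([ 566.8, -127.3]), array([ 566.8, -126.7])] slot outer [ 567.  -123.5] inner [ 566.9 -125.3] deck edge [ 567.3 -119.9]
```

Call:
apply_moves(delta_pos=[[0,-0.007,-0.05],[0,-0.007,-0.1],[0,-0.007,-0.15],[0,-0.007,-0.2],[0,-0.007,-0.25],[0,-0.007,-0.25],[0,-0.007,-0.25]], rot=[[0,0,0],[0,0,0],[0,0,0],[0,0,0],[0,0,0],[0,0,0],[0,0,0]], hand=[0,0,0,0,0,0,0])

```text
time_s: 8.22
ee_pos: [565.9, -144.8, 75.3]
ee_rot: [-179.9, -0.0, 86.0]
force: [-0.3, -0.1, -1.0]
gripper_width: 6.0
gripper_force: 15.0
```

No resistance, so the tile is in the slot. I'll continue down to about 58.5.

Call:
apply_moves(delta_pos=[[0,0,-0.04],[0,0,-0.08],[0,0,-0.11],[0,0,-0.135],[0,0,-0.135],[0,0,-0.135]], rot=[[0,0,0],[0,0,0],[0,0,0],[0,0,0],[0,0,0],[0,0,0]], hand=[0,0,0,0,0,0])

```text
time_s: 8.72
ee_pos: [566.2, -144.9, 59.6]
ee_rot: [-180.0, -0.0, 86.0]
force: [0.3, 0.7, 0.2]
gripper_width: 5.8
gripper_force: 15.0
```

Call:
apply_moves(delta_pos=[[0,0,-0.01],[0,0,-0.015],[0,0,-0.015],[0,0,-0.015]], rot=[[0,0,0],[0,0,0],[0,0,0],[0,0,0]], hand=[0,0,0,0])

```text
time_s: 9.05
ee_pos: [566.6, -145.0, 58.5]
ee_rot: [179.9, 0.0, 86.0]
force: [-1.0, 1.1, 3.6]
gripper_width: 5.9
gripper_force: 15.0
```

Call:
apply_moves(delta_pos=[[0,0,0],[0,0,0],[0,0,0],[0,0,0],[0,0,0]], rot=[[0,0,0],[0,0,0],[0,0,0],[0,0,0],[0,0,0]], hand=[0.2,0.2,0.2,0.2,0.2])

```text
time_s: 9.47
ee_pos: [566.2, -144.9, 57.8]
ee_rot: [-180.0, -0.0, 86.0]
force: [0.5, -0.6, -0.1]
gripper_width: 18.3
gripper_force: 0.0
```

Call:
apply_moves(delta_pos=[[0,0,0],[0,0,0.1],[0,0,0.3],[0,0,0.6],[0,0,0.9],[0,0,1.0],[0,0,1.0]], rot=[[0,0,0],[0,0,0],[0,0,0],[0,0,0],[0,0,0],[0,0,0],[0,0,0]], hand=[0.2,0.2,0.2,0.2,0.2,0.2,0.2])

```text
time_s: 10.05
ee_pos: [568.6, -145.5, 182.2]
ee_rot: [179.5, 0.1, 86.0]
force: [0.6, -0.3, 0.5]
gripper_width: 18.5
gripper_force: 0.0
```

```bash
python3 - <<'E'
from h import *
s=env.state(); p=viewer.grab_frame('wrist'); save(p,'w5.png'); a=viewer.grab_frame('side')
print(s['time_s'],s['ee_pos'].round(1),s['ee_rot'].round(1),s['qpos'].round())
i=p['pixels'][150:300,220:400,::-1]; j=a['pixels'][180:290,330:480,::-1]
cv2.imwrite('pics/w5c.png',np.hstack([cv2.resize(i,(480,400),interpolation=2),cv2.resize(j,(320,400),interpolation=2)]))
E
```

```text
10.05 [ 568.6 -145.5  182.2] [1.795e+02 1.000e-01 8.600e+01] [-15.  20.  91.   0.  68. -11.]
```

View pics/w5c.png

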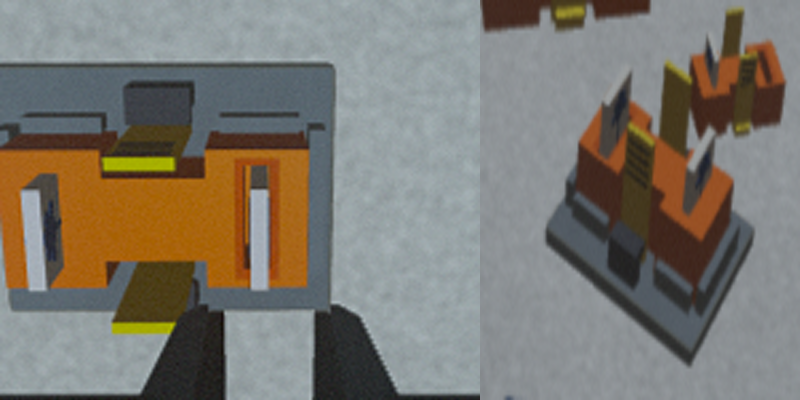

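The tile stands in the slot at the same height as the fixed one, and the cassette is still docked. Next I turn the tool by -90° over the cassette's centre, with the fingers opened wide.

Call:
apply_moves(delta_pos=[[-0.1,0,0],[-0.2,0.02,0],[-0.3,0.04,0],[-0.3,0.04,0],[-0.3,0.04,0],[-0.3,0.04,0],[-0.3,0.04,0],[-0.3,0.04,0],[-0.3,0.04,0],[-0.3,0.04,0]], rot=[[0,0,-0.08],[0,0,-0.16],[0,0,-0.24],[0,0,-0.32],[0,0,-0.4],[0,0,-0.48],[0,0,-0.56],[0,0,-0.64],[0,0,-0.72],[0,0,-0.8]], hand=[0.9,0.9,0.9,0.9,0.9,0.9,0.9,0.9,0.9,0.9])

```text
time_s: 10.98
ee_pos: [528.9, -139.7, 175.5]
ee_rot: [-179.9, 0.2, 16.9]
force: [0.2, 0.7, -0.3]
gripper_width: 80.9
gripper_force: 0.0
```

Call:
apply_moves(delta_pos=[[0,0,0],[0,0,0],[0,0,0],[0,0,0],[0,0,0],[0,0,0]], rot=[[0,0,-0.08],[0,0,-0.16],[0,0,-0.247],[0,0,-0.247],[0,0,-0.247],[0,0,-0.247]], hand=[0.9,0.9,0.9,0.9,0.9,0.9])

```text
time_s: 11.48
ee_pos: [529.7, -139.9, 176.8]
ee_rot: [-180.0, 0.1, -3.8]
force: [0.3, 0.4, 0.2]
gripper_width: 81.9
gripper_force: 0.0
```

```bash
python3 - <<'E'
from h import *
s=env.state(); p=viewer.grab_frame('wrist'); save(p,'w6.png')
print(s['time_s'],s['ee_pos'].round(1),s['ee_rot'].round(1),s['qpos'].round())
i=p['pixels'][150:330,200:440,::-1]
cv2.imwrite('pics/w6c.png',cv2.resize(i,(800,600),interpolation=2))
R,t=wcam(p,s);K=p['camera_matrix']
# yellow paddle tops (bright), z=86
hsv=cv2.cvtColor(p['pixels'],cv2.COLOR_RGB2HSV); m=cv2.inRange(hsv,(24,180,150),(36,255,255))
n,_,st,ce=cv2.connectedComponentsWithStats(m)
for k in range(1,n):
  if st[k,4]>25: print(st[k].tolist(),onz(K,R,t,ce[k],86)[:2].round(1))
E
```

```text
11.4833 [ 529.7 -139.9  176.8] [-1.8e+02  1.0e-01 -3.8e+00] [-16.  17.  96.  -0.  66.  78.]
[462, 21, 33, 44, 416] [ 669.7 -258.8]
[417, 63, 22, 26, 229] [ 650.8 -224.7]
[469, 221, 11, 11, 33] [ 537.2 -265. ]
[289, 232, 5, 26, 115] [ 531.1 -115.3]
[355, 233, 5, 25, 106] [ 527.6 -169.4]
[425, 238, 8, 9, 28] [ 525.8 -228.5]
[440, 248, 11, 11, 33] [ 515.1 -242.9]
```

View pics/w6c.png

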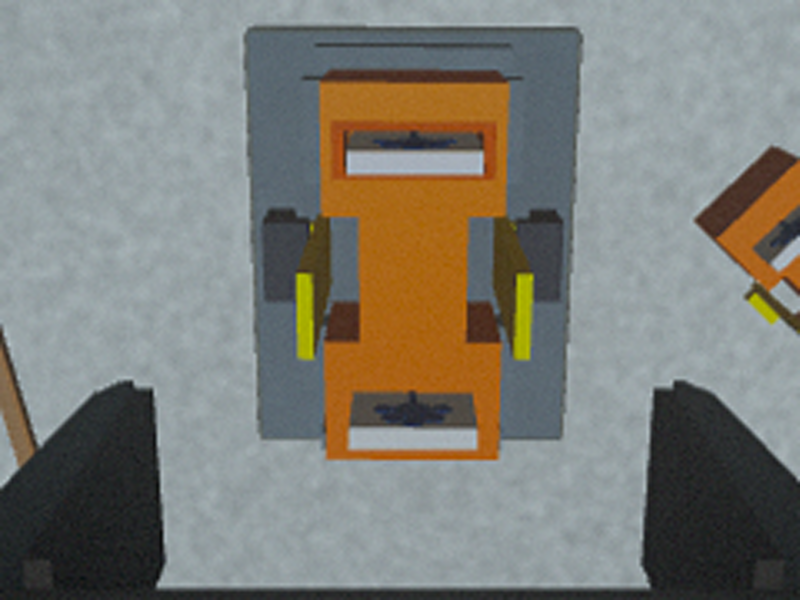

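Both paddles are visible at crop (305,315) and (523,315), with their midpoint at about (529.4, -142.3), and both tiles are seated. I'll descend around the paddles.

Call:
apply_moves(delta_pos=[[0,-0.018,-0.2],[0,-0.018,-0.4],[0,-0.018,-0.6],[0,-0.018,-0.75],[0,-0.018,-0.85],[0,-0.018,-0.95],[0,-0.018,-1.0],[0,-0.018,-1.0]], rot=[[0,0,0],[0,0,0],[0,0,0],[0,0,0],[0,0,0],[0,0,0],[0,0,0],[0,0,0]], hand=[0.9,0.9,0.9,0.9,0.9,0.9,0.9,0.9])

```text
time_s: 12.2
ee_pos: [529.2, -141.9, 56.5]
ee_rot: [-180.0, 0.2, -3.9]
force: [-0.6, -0.3, 1.0]
gripper_width: 81.6
gripper_force: 0.0
```

Call:
apply_moves(delta_pos=[[0,0,-0.03],[0,0,-0.03],[0,0,-0.03],[0,0,-0.03],[0,0,-0.03],[0,0,-0.03]], rot=[[0,0,0],[0,0,0],[0,0,0],[0,0,0],[0,0,0],[0,0,0]], hand=[0.85,0.72,0.65,0.6,0.58,0.58], newtons=25)

```text
time_s: 12.7
ee_pos: [530.7, -142.4, 55.0]
ee_rot: [180.0, -0.1, -4.0]
force: [-0.8, -0.7, 1.6]
gripper_width: 53.1
gripper_force: 4.6
```

Call:
apply_moves(delta_pos=[[0,0,0],[0,0,0],[0,0,0],[0,0,0],[0,0,0],[0,0,0]], rot=[[0,0,0],[0,0,0],[0,0,0],[0,0,0],[0,0,0],[0,0,0]], hand=[0.52,0.46,0.4,0.4,0.4,0.4], newtons=25)

```text
time_s: 13.2
ee_pos: [530.7, -142.5, 55.0]
ee_rot: [180.0, -0.1, -4.0]
force: [-0.4, -0.5, 6.5]
gripper_width: 41.7
gripper_force: 25.1
```

Pressed home at 25 N. I'll lift slowly.

Call:
apply_moves(delta_pos=[[0,0,0],[0,0,0],[0,0,0.04],[0,0,0.08],[0,0,0.13],[0,0,0.18],[0,0,0.23],[0,0,0.28],[0,0,0.3],[0,0,0.3]], rot=[[0,0,0],[0,0,0],[0,0,0],[0,0,0],[0,0,0],[0,0,0],[0,0,0],[0,0,0],[0,0,0],[0,0,0]], hand=[0.4,0.4,0.4,0.4,0.4,0.4,0.4,0.4,0.4,0.4], newtons=30)

```text
time_s: 14.03
ee_pos: [530.8, -142.4, 91.3]
ee_rot: [180.0, -0.1, -4.0]
force: [-0.9, 0.7, -2.5]
gripper_width: 41.1
gripper_force: 30.0
```

Call:
apply_moves(delta_pos=[[0,0,0.1],[0,0,0.2],[0,0,0.3],[0,0,0.45],[0,0,0.6],[0,0,0.75],[0,0,0.85],[0,0,0.9],[0,0,0.9],[0,0,0.9]], rot=[[0,0,0],[0,0,0],[0,0,0],[0,0,0],[0,0,0],[0,0,0],[0,0,0],[0,0,0],[0,0,0],[0,0,0]], hand=[0.4,0.4,0.4,0.4,0.4,0.4,0.4,0.4,0.4,0.4])

```text
time_s: 14.87
ee_pos: [529.8, -142.2, 197.8]
ee_rot: [-180.0, 0.1, -4.0]
force: [-0.2, 0.3, -3.1]
gripper_width: 40.8
gripper_force: 30.0
```

```bash
python3 - <<'E'
from h import *
s=env.state(); p=viewer.grab_frame('wrist'); save(p,'w7.png'); a=viewer.grab_frame('side')
print(s['time_s'],s['ee_pos'].round(1),s['ee_rot'].round(1),s['force'].round(1),s['gripper_width'],s['gripper_force'])
i=p['pixels'][130:380,180:460,::-1]; j=a['pixels'][100:290,320:500,::-1]
cv2.imwrite('pics/w7c.png',np.hstack([cv2.resize(i,(400,400),interpolation=2),cv2.resize(j,(380,400),interpolation=2)]))
E
```

```text
14.8667 [ 529.8 -142.2  197.8] [-1.8e+02  1.0e-01 -4.0e+00] [-0.2  0.3 -3.1] 40.815560440159985 29.95984822511673
```

View pics/w7c.png

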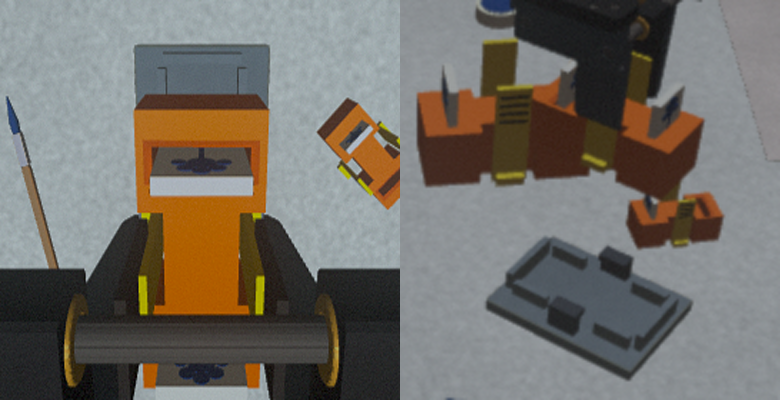

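The cassette is clear of the dock, level, and held by both catches (the tool carries about 3.1 N), with the tile in its slot. I'll let it settle and hand in.

Call:
apply_moves(delta_pos=[[0,0,0],[0,0,0],[0,0,0],[0,0,0],[0,0,0],[0,0,0]], rot=[[0,0,0],[0,0,0],[0,0,0],[0,0,0],[0,0,0],[0,0,0]], hand=[0.4,0.4,0.4,0.4,0.4,0.4])

```text
time_s: 15.47
ee_pos: [530.3, -142.3, 198.3]
ee_rot: [180.0, 0.0, -4.0]
force: [-0.0, 0.3, -2.6]
gripper_width: 41.1
gripper_force: 30.0
```

```bash
python3 -c "
from workcell import env
print(env.job_done())"
```

```text
the job is handed in; nothing more can be done
None
```

The job is handed in at about 15.5 s (no verdict was returned): the tile is in the cassette's slot, and the cassette is held level by both pinched catches about 14 cm above where it sat.

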